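# Turn a drained porcelain tumbler right way up onto the kitchen scale and tare it

### The job

The square blue porcelain tumbler is draining mouth down on the rubber mat: lay it on its side on the worktop or mat and let go, take it again and stand it mouth up in the middle of the kitchen scale's steel pan, let go, and then press the scale's red tare button fully down and let it come back up. The porcelain is thin: grip it lightly (no more than about 35 N from each finger), never let it drop or topple, and set it on the pan without pressing hard (the scale takes at most about 4 kg). Leave all the other things where they are.

Things in the scene. Friction and masses are not known exactly. Their poses are not given: they have to be found in the camera images.
- tumbler: Small square open porcelain tumbler, blue, white for 15 mm at the rim, a white square line on its foot: 50 x 50 mm outside, 64 mm tall, walls 4 mm, closed foot 7 mm thick, about 0.15 kg. It starts mouth down. Origin: centre of the rim plane (the open end); its z axis points from the rim to the closed foot (z up = mouth down, as at the start); x and y are square to its flat sides.
- tumbler_mid (a point): Centre of the tumbler, on its axis 32 mm from the rim and 32 mm from the foot; axes as the tumbler's. 25 mm above the surface when it lies on its side.
- tumbler_rim (a point): Centre of the tumbler's rim plane (open end).
- tumbler_foot (a point): Centre of the outer face of the tumbler's closed foot.
- mat: Black ribbed rubber draining mat fixed to the worktop, 300 mm (x) x 200 mm (y), 6 mm thick; origin at the centre of its underside. The tumbler stands on its -x half, a small upturned bowl (34 mm high) on its +x end.
- scale: Kitchen scale fixed to the worktop: white base 260 mm (x) x 170 mm (y), 18 mm high; origin at the centre of its underside, on the worktop. The square steel pan (150 x 150 mm, top 28 mm above the worktop, fixed) takes up its +x part, the red button sits near the -x end.
- pan (a point): Centre of the top face of the scale's steel pan; axes as the scale's.
- tare_top (a point): Centre of the top of the red tare button (26 mm across) on the scale; moves down with it. It presses straight down against a spring.
- tare (a joint): Travel of the tare button in m: 0 up, 0.006 fully down (5 N).
- bowl: Small white bowl standing upside down on the mat, 74 mm across, 34 mm high; origin at the centre of its underside. Leave it.
- jar: Amber jar with a steel cap, 70 mm across, 110 mm high; origin at the centre of its underside. Leave it.
- spoon: Wooden spoon lying on the worktop near the robot; origin near its middle, its length along its x axis. Leave it.
- mortar: Grey stone mortar (bowl), 110 mm across, 70 mm high; origin at the centre of its underside. Leave it.
- canister: White ceramic canister, 84 mm across, 110 mm high; origin at the centre of its underside. Leave it.
Things that resemble listed ones, but are neither listed nor needed, are in the scene too. Of the things that look like the tumbler, the middle-sized one is meant.

How it is judged:
By the outcome, as a careful person would: the job done as asked, in the order asked, and still so for the second after the job is handed in, with the robot touching nothing.
It also fails if it takes over 69 s, if anything falls off the work surface, if the arm or the gripper's body presses on something with over 40 N, if the wrist force passes 120 N, or if a joint passes its speed limit or range.

### The arm

A 7-joint arm with a two-finger parallel gripper is mounted at the origin on the work surface. World frame = base frame: x ahead of the robot, y to its left, z up, the work surface at z = 0. Lengths are in m, angles in rad, forces in N, time in s.
With the tool pointing down it reaches from about 0.4 to 0.85 m from the base axis. Payload 6.9 kg.
Tool frame: the origin (TCP) lies midway between the tips of the shut fingers; the grasp point (between the pads) lies behind it (ctrl.pinch_z is the z of the grasp point in the tool frame, in m); z points along the fingers, y is the line along which they close (so a half turn about z gives the same grasp; the last joint's range is limited). The gripper opens to 85 mm and grips with 20 to 120 N. Pads are 22 mm wide; open, the fingers measure 114 mm over their backs; the gripper's body (76 mm by 85 mm) begins 54 mm behind the grasp point. The pads swing forward as they close: fully open they stand 13 mm farther back than shut.
Start: joints at [1.21, 0.507, -0.238, 1.5, 0.126, 1.149, -0.155], TCP at [0.281, -0.558, 0.194] pointing down, gripper open.
Joint ranges: [-3.08, 3.08], [-0.24, 2.05], [-1.43, 1.35], [0, 2.5], [-1.52, 4.66], [0.17, 1.96], [-2.89, 2.89]. Speed limits (rad/s): [2.39, 2.39, 3.14, 3.14, 3.14, 3.14, 3.14].

### API

Orientations are given as a unit quaternion [w, x, y, z].
In Python, from station import ctrl, get_state, vision, ticket, models gives the robot as it stands. Calls block until the motion is done:
- ctrl.movep(position, orientation): joint-space move of the TCP to a pose.
- ctrl.movel(position, frame=None, max_speed=0.15): straight line of the TCP; frame=None keeps the orientation; max_speed is the mean speed in m/s.
- ctrl.set_joints(angles): joint-space move.
- ctrl.ungrasp() and ctrl.close_gripper(force=None): open the fingers fully, or close them until they stop; force is the grip in N (None keeps the last).
- ctrl.pause(seconds).
- ctrl.ik(position, orientation): joint angles nearest the present ones, or None.
- get_state(): the state.
- vision.grab_frame(name): name is "side" or "top"; returns (picture, depth): 420x560x3 uint8, blue, green, red; 420x560 float32, m along the optical axis (not along the pixel's ray), 0 where there is no reading.
- vision.camera_info(name): a dict with "mtx" (3x3 intrinsics, pixels), "dist_coeffs" ([k1, k2, p1, p2, k3] as OpenCV has them; the pictures are not rectified), "R" (3x3) and "t" (3): a world point X has camera coordinates R X + t. Camera axes: x right, y down, z forward; pixel columns grow to the right and rows downward; lengths in m; the calibration is good to about 2 mm. A picture is of the moment at which its call begins. camera_info takes no time and is no camera call.
A pose or a line that the arm cannot do raises ctrl.Unreachable and nothing moves.
- ticket.close_job(): hands the job in; it is judged then, once.
Trained networks look in the newest picture that a camera, given by its name, has taken for a name from the list of things; names that differ only in an ending like _2 or _b are one class to them, and where a whole thing is asked for, a point or a joint stands for the part that bears it (a point fixed in the world has none). Each returns a list of dicts, best first, with "p" (0 to 1); they miss things now and then, are a little off and sometimes report something else, mostly with a low value. They report only what shows in the picture. A call takes as long as a camera call. They do not tell look-alikes from the thing itself.
- models.recognise(camera, target): "point" ([column, row] in pixels, amid what is visible of it).
- models.masks_of(camera, target): "mask" (420x560 bool, what is visible of it) and "point" ([column, row] in pixels, amid what is visible of it).
The state is a dict: "time": time; "qpos": joint angles; "qd": joint speeds; "tau": joint torques, N m; "tcp_pos": TCP position; "eef_rot": TCP orientation; "contact_force": force on the tool from outside, world axes, zero at the start; "wrist_torque": the same for the moment, N m; "width": finger opening in m; "gripper_force": force on a finger pad.
Only numpy, scipy, OpenCV 4.12 (cv2) and the standard library are available. Lean on these libraries where they do the work, as an engineer would, in place of code of your own. Each camera call takes 0.05 s, during which the arm holds its last target. There are 200 camera calls.

## Working session

There is one attempt and no reset: what is moved stays moved. The work goes in short steps, each a Python script; the robot and the scene stay as the last script left them, time stands still between calls to the robot, and variables do not carry over. Pictures are saved under pics/ and viewed, at most 10 in all, crops included, and the job is handed in when it is done.

```bash
ls; mkdir -p pics
cat > h.py <<'E'
import numpy as np, cv2
from station import ctrl, get_state, vision, ticket, models
def cloud(name, depth):
    """world point for every pixel (nan where no depth)"""
    c=vision.camera_info(name); K=np.array(c["mtx"]);D=np.array(c["dist_coeffs"]);R=np.array(c["R"]);t=np.array(c["t"])
    h,w=depth.shape; u,v=np.meshgrid(np.arange(w),np.arange(h))
    n=cv2.undistortPoints(np.stack([u,v],-1).reshape(-1,1,2).astype(np.float64),K,D).reshape(h,w,2)
    P=np.dstack([n,np.ones((h,w))])*depth[...,None]
    P=(P-t)@R
    P[depth<=0]=np.nan
    return P
E
python3 - <<'E'
from h import *
ims=[]
for n in("top","side"):
    im,d=vision.grab_frame(n); np.savez(f"/tmp/{n}0.npz",im=im,d=d); cv2.imwrite(f"pics/{n}0.png",im)
    c=vision.camera_info(n); print(n,-np.array(c["R"]).T@np.array(c["t"]))
    P=cloud(n,d)
    for k in("tumbler","scale","tare_top","mat","bowl","jar","spoon","mortar","canister"):
        for r in models.masks_of(n,k):
            Q=P[r["mask"]]; Q=Q[~np.isnan(Q[:,0])]
            print(n,k,round(r["p"],2),np.round(r["point"]),np.round(np.percentile(Q,[2,50,98],axis=0),3).tolist() if len(Q) else None)
s=get_state(); print(s["time"],s["eef_rot"],ctrl.pinch_z,s["width"])
E
```

```text
pics
top [ 0.37241438 -0.02452726  1.58118586]
top tumbler 0.87 [194. 281.] [[0.268, 0.173, 0.009], [0.31, 0.212, 0.087], [0.349, 0.254, 0.094]]
top tumbler 0.83 [148. 272.] [[0.296, 0.329, -0.003], [0.322, 0.35, 0.046], [0.345, 0.378, 0.055]]
top tumbler 0.64 [205. 220.] [[0.441, 0.16, 0.012], [0.469, 0.188, 0.069], [0.499, 0.215, 0.075]]
top scale 0.93 [345. 200.] [[0.416, -0.318, 0.003], [0.539, -0.229, 0.023], [0.664, -0.142, 0.035]]
top scale 0.49 [364. 232.] [[0.442, -0.287, 0.033], [0.451, -0.278, 0.039], [0.459, -0.267, 0.045]]
top tare_top 0.46 [ 97. 198.] [[0.485, 0.442, 0.001], [0.538, 0.504, 0.039], [0.586, 0.541, 0.075]]
top tare_top 0.44 [363. 231.] [[0.442, -0.289, 0.033], [0.452, -0.278, 0.04], [0.462, -0.267, 0.045]]
top mat 0.8 [194. 198.] [[0.404, 0.121, -0.002], [0.545, 0.224, 0.006], [0.693, 0.328, 0.013]]
top bowl 0.82 [188. 164.] [[0.621, 0.214, 0.003], [0.65, 0.243, 0.031], [0.685, 0.277, 0.045]]
top jar 0.96 [264. 140.] [[0.681, -0.029, 0.009], [0.704, 0.002, 0.107], [0.741, 0.031, 0.116]]
top spoon 0.75 [258. 257.] [[0.353, -0.096, -0.0], [0.377, 0.04, 0.013
[... 1237 characters left out ...]
11]]
side spoon 0.71 [314. 245.] [[0.351, -0.09, -0.003], [0.375, 0.054, 0.011], [0.396, 0.094, 0.02]]
side spoon 0.26 [253. 269.] [[0.44, 0.165, 0.005], [0.466, 0.204, 0.067], [0.497, 0.224, 0.071]]
side mortar 0.74 [159. 362.] [[0.483, 0.443, 0.007], [0.546, 0.486, 0.041], [0.58, 0.537, 0.071]]
side mortar 0.61 [300. 161.] [[0.413, -0.313, 0.004], [0.534, -0.215, 0.023], [0.661, -0.136, 0.032]]
side canister 0.79 [342. 110.] [[0.464, -0.543, -0.0], [0.499, -0.458, 0.078], [0.561, -0.443, 0.112]]
side canister 0.54 [254. 269.] [[0.439, 0.17, 0.008], [0.465, 0.204, 0.067], [0.497, 0.222, 0.071]]
1.0 [-1.44224021e-05  9.72998884e-01  2.30809815e-01  6.37741597e-06] -0.0187 0.08513717081982958
```

Run:
```python
from h import *
a=np.load("/tmp/top0.npz");b=np.load("/tmp/side0.npz")
im=cv2.resize(a["im"][100:330,60:480],None,fx=1.9,fy=1.9,interpolation=cv2.INTER_CUBIC); cv2.imwrite("pics/topc.png",im)
for n,z in(("top",a),("side",b)):
    P=cloud(n,z["d"])
    def rect(lo,hi,x0,x1,y0,y1,l):
        m=(P[...,2]>lo)&(P[...,2]<hi)&(P[...,0]>x0)&(P[...,0]<x1)&(P[...,1]>y0)&(P[...,1]<y1)
        Q=P[m]; r=cv2.minAreaRect(Q[:,:2].astype(np.float32)*1000); print(n,l,len(Q),np.round(r[0],1),np.round(r[1],1),round(r[2],1),"medz",np.median(Q[:,2]).round(4), "mean",Q[:,:2].mean(0).round(4))
    rect(.06,.08,.42,.52,.14,.24,"tumbler top")
    rect(.024,.036,.49,.7,-.34,-.12,"pan")
    rect(.012,.05,.38,.7,-.34,-.12,"scale")
    rect(.03,.06,.42,.48,-.3,-.25,"button")
    rect(.003,.012,.38,.72,.08,.36,"mat")
    m=(P[...,0]>.4)&(P[...,0]<.9)&(abs(P[...,1]+.05)<.06); q=P[m][:,2]; print("table z",np.nanmedian(q).round(4))
```

```text
top tumbler top 314 [471.7 190.5] [50.4 50.2] 27.8 medz 0.0693 mean [0.4712 0.1902]
top pan 2133 [ 575.9 -225.9] [181.1 156.3] 5.6 medz 0.0282 mean [ 0.5844 -0.2255]
top scale 4779 [ 541.3 -230.4] [259.9 172.5] 8.2 medz 0.0238 mean [ 0.5405 -0.2304]
top button 105 [ 452.5 -277.3] [38.3 38. ] 14.6 medz 0.0358 mean [ 0.4519 -0.2785]
top mat 5093 [549.9 220. ] [279.8 339.6] 90.0 medz 0.0064 mean [0.544  0.2226]
table z 0.0003
side tumbler top 394 [471.  191.2] [49.1 54. ] 26.6 medz 0.0686 mean [0.4698 0.1936]
side pan 1428 [ 584.3 -225.7] [149.6 158. ] 8.3 medz 0.0268 mean [ 0.582  -0.2229]
side scale 3103 [ 539.4 -230.2] [259.5 178.8] 9.3 medz 0.0239 mean [ 0.5337 -0.2222]
side button 70 [ 449.7 -278.4] [32.8 36.9] 89.2 medz 0.0373 mean [ 0.4496 -0.277 ]
side mat 6119 [550.1 219.9] [279.6 339.3] 89.8 medz 0.0053 mean [0.538  0.2372]
table z -0.0008
```

View pics/topc.png

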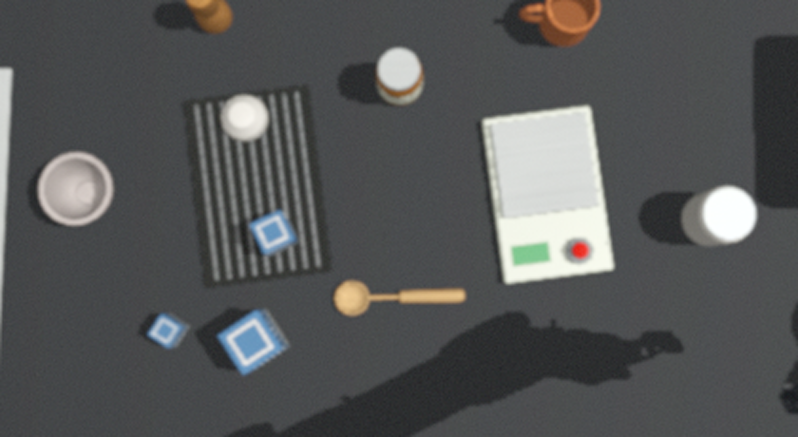

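View pics/side0.png

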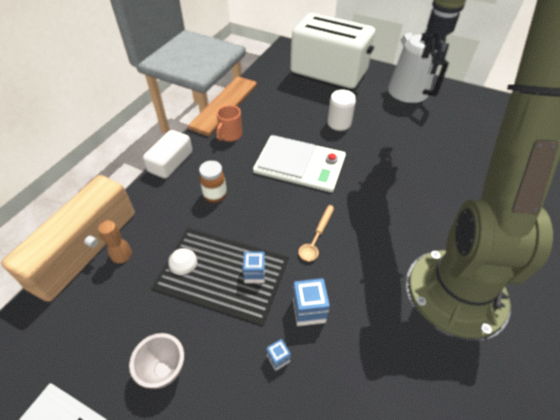

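```bash
cat >> h.py <<'E'
from scipy.spatial.transform import Rotation as Rot
def tool(phi,th,s):
    """quat: tool z = down tilted by th toward heading phi (deg); y horizontal"""
    p,t=np.radians([phi,th]); d=np.array([np.cos(p),np.sin(p),0]); Z=np.array([0,0,1.])
    z=-np.cos(t)*Z+np.sin(t)*d; y=s*np.cross(Z,d); x=np.cross(y,z)
    q=Rot.from_matrix(np.c_[x,y,z]).as_quat(); return np.array([q[3],*q[:3]]),z
PZ=-0.0187
def tcp(grasp,phi,th,s,back=0):
    q,z=tool(phi,th,s); return np.array(grasp)+z*(-PZ-back),q
def ikp(g,phi,th,s,back=0):
    return ctrl.ik(*tcp(g,phi,th,s,back))
E
python3 - <<'E'
from h import *
import time
t0=time.time()
def scan(name,g,phis,ths,backs):
    for phi in phis:
        for s in(1,-1):
            ok=[]
            for th in ths:
                r=[ikp(g,phi,th,s,b) for b in backs]
                if all(x is not None for x in r): ok.append(th)
            print(name,phi,s,ok)
T=[-65,-55,-45,-35,-25,25,35,45,55,65]
scan("start",[.4715,.1905,.038],[28,118,-62,-152],[t for t in T if t>0],[0,.08])
scan("lay",[.53,0,.026],[0,45,90,135,180,225,270,315],[t for t in T],[0,.08])
scan("pan",[.586,-.225,.062],[8,53,98,143,188,233,278,323],[t for t in T if t<0],[0,.08])
print(time.time()-t0,get_state()["time"])
# pan fit by colour-free boundaries: heights
for n in("top","side"):
    z=np.load(f"/tmp/{n}0.npz");P=cloud(n,z["d"]);im=z["im"].astype(int)
    c=np.array([.5405,-.2305]);e=np.radians(8)
    q=(P[...,:2]-c)@np.array([[np.cos(e),-np.sin(e)],[np.sin(e),np.cos(e)]])
    m=(abs(q[...,1])<.06)
    for lo in np.arange(-.07,.14,.01):
        k=m&(q[...,0]>lo)&(q[...,0]<lo+.01)&(P[...,2]>.005); print(n,round(lo,3),P[k][:,2].mean().round(4),im[k].mean(0).round(),end=";")
    print()
    red=(im[...,2]>140)&(im[...,1]<90)&(abs(q[...,1])<.09)&(abs(q[...,0])<.14)
    print("red",red.sum(),P[red].mean(0),np.ptp(P[red],axis=0))
E
```

```text
start 28 1 [25]
start 28 -1 []
start 118 1 [25, 35, 45, 55, 65]
start 118 -1 [25, 35, 45, 55, 65]
start -62 1 [25, 35, 45, 55, 65]
start -62 -1 [25, 35, 45, 55, 65]
start -152 1 [25, 35, 45]
start -152 -1 [25, 35, 45]
lay 0 1 [-45, -35, -25, 25]
lay 0 -1 [-45, -35, -25, 25]
lay 45 1 [-55, -45, -35, -25, 25, 35, 45, 55, 65]
lay 45 -1 [-55, -45, -35, -25, 25, 35, 45, 55, 65]
lay 90 1 [-65, -55, -45, -35, -25, 25, 35, 45, 55, 65]
lay 90 -1 [-65, -55, -45, -35, -25, 25, 35, 45, 55, 65]
lay 135 1 [-65, -55, -45, -35, -25, 25, 35, 45, 55]
lay 135 -1 [-65, -55, -45, -35, -25, 25, 35, 45, 55]
lay 180 1 [-25, 25, 35, 45]
lay 180 -1 [-25, 25, 35, 45]
lay 225 1 [-65, -55, -45, -35, -25, 25, 35, 45, 55]
lay 225 -1 [-65, -55, -45, -35, -25, 25, 35, 45, 55]
lay 270 1 [-65, -55, -45, -35, -25, 25, 35, 45, 55, 65]
lay 270 -1 [-65, -55, -45, -35, -25, 25, 35, 45, 55, 65]
lay 315 1 [-55, -45, -35, -25, 25, 35, 45, 55, 65]
lay 315 -1 [-55, -45, -35, -25, 25, 35, 45, 55, 65]
pan 8 1 [-35, -25]
pan 8 -1 [-35, -25]
pan 53 1 [-65, -55, -45, -35, -25]
pan 53 -1 [-65, -55, -45, -35, -25]
pan 98 1 [-65, -55, 
[... 1357 characters left out ...]
. 249.];side -0.01 0.0268 [248. 249. 249.];side 0.0 0.0265 [248. 249. 249.];side 0.01 0.0267 [249. 250. 250.];side 0.02 0.0264 [249. 250. 250.];side 0.03 0.0264 [249. 250. 250.];side 0.04 0.0269 [249. 251. 250.];side 0.05 0.0268 [249. 251. 250.];side 0.06 0.0262 [249. 250. 250.];side 0.07 0.0263 [249. 251. 250.];side 0.08 0.0264 [249. 251. 250.];side 0.09 0.0265 [249. 250. 250.];side 0.1 0.0262 [249. 250. 249.];side 0.11 0.0264 [249. 251. 250.];side 0.12 0.0166 [246. 251. 251.];side 0.13 nan [nan nan nan];
red 20 [ 0.45032823 -0.27111994  0.03746645] [0.01540175 0.01177385 0.0112658 ]<stdin>:24: RuntimeWarning: Mean of empty slice.
  ret = ret.dtype.type(ret / rcount)
  ret = um.true_divide(
```

```bash
cat >> h.py <<'E'
def line(g,phi,th,s,back=0,v=.15):
    p,q=tcp(g,phi,th,s,back); ctrl.movel(p,frame=q,max_speed=v)
def go(g,phi,th,s,back=0):
    ctrl.movep(*tcp(g,phi,th,s,back))
def rep(l=""):
    s=get_state(); print(l,"t",round(s["time"],2),"tcp",np.round(s["tcp_pos"],4),"F",np.round(s["contact_force"],2),"w",round(s["width"],4),"g",np.round(s["gripper_force"],1),"pz",ctrl.pinch_z)
E
python3 - <<'E'
from h import *
G=[.4715,.1905,.038]
print(np.round(get_state()["qpos"],2))
for s in(1,-1):
    for a in[([.45,-.1,.28],118,0),(G,118,45),(np.add(G,[0,0,.15]),118,45),(np.add(G,[0,0,.15]),118,0),(np.add(G,[0,0,.15]),118,-45),([.53,0,.15],90,-45),([.53,0,.027],90,-45),([.53,0,.027],90,45),([.56,-.2,.2],98,0),([.585,-.224,.062],98,-45)]:
        r=ikp(*a,s); print(s,a[1:],None if r is None else np.round(r,2))
E
```

```text
[ 1.21  0.51 -0.24  1.5   0.13  1.15 -0.15]
1 (118, 0) [ 0.3   0.19 -0.17  1.79  0.04  1.16 -2.53]
1 (118, 45) [ 0.14  0.81 -0.18  1.84 -0.66  1.02 -2.16]
1 (118, 45) [ 0.11  0.6  -0.12  1.75 -0.64  1.29 -2.32]
1 (118, 0) [-1.14  0.58  1.15  1.85 -0.6   1.11 -2.42]
1 (118, -45) [-0.24  0.83 -1.23  1.87  1.06  1.88  1.81]
1 (90, -45) [ 0.14  0.95 -1.23  1.79  1.1   1.94  1.73]
1 (90, -45) [ 0.13  1.18 -1.23  1.85  1.25  1.94  1.56]
1 (90, 45) [ 0.44  0.82 -0.02  1.86 -0.83  1.03 -2.07]
1 (98, 0) [ 0.21  0.47  0.14  1.61 -0.07  1.07 -2.63]
1 (98, -45) [-0.73  1.1   1.16  1.98 -0.49  0.39 -2.55]
-1 (118, 0) [ 0.82  0.26 -0.84  1.78  0.21  1.19  0.41]
-1 (118, 45) [ 0.55  0.99 -0.91  1.83 -0.02  0.85  0.33]
-1 (118, 45) [ 0.64  0.83 -1.1   1.74 -0.07  1.09  0.19]
-1 (118, 0) [ 0.34  0.59 -1.24  1.83  0.61  1.17 -0.62]
-1 (118, -45) [-0.24  0.82 -1.22  1.87  1.06  1.88 -1.33]
-1 (90, -45) [-0.12  0.71 -0.63  1.79  0.93  1.54 -1.18]
-1 (90, -45) [-0.36  0.83 -0.24  1.86  0.9   1.2  -1.23]
-1 (90, 45) [ 0.9   0.97 -0.82  1.85 -0.15  0.76  0.39]
-1 (98, 0) [ 0.69  0.52 -0.62  1.6   0.33  1.13  0.13]
-1 (98, -45) [-0.13  0.73  0.02  1.97  1.17  0.85 -0.97]
```

Run:
```python
from h import *
G=[.4715,.1905,.038]; S=-1
p=get_state()["tcp_pos"]
ctrl.movel([p[0],p[1],.28])
go([.45,-.1,.26],118,0,S)
go(G,118,45,S,.11)
line(G,118,45,S,.0,.1); rep("at")
ctrl.close_gripper(25); ctrl.pause(.3); rep("closed")
line(np.add(G,[0,0,.01]),118,45,S,0,.05); ctrl.pause(.2); rep("lift")
line(np.add(G,[0,0,.16]),118,45,S,0,.15); rep("up")
print(np.round(get_state()["qpos"],2))
im,d=vision.grab_frame("side"); cv2.imwrite("pics/s1.png",im)
```

```text
at t 5.78 tcp [0.4659 0.2019 0.025 ] F [ 0.92 -0.23 -0.19] w 0.0854 g 0.0 pz -0.0187
closed t 6.51 tcp [0.4656 0.202  0.025 ] F [ 0.92 -3.28  5.65] w 0.0497 g 26.3 pz -0.0187
lift t 7.06 tcp [0.4651 0.2021 0.0346] F [-0.18 -0.22 -1.54] w 0.0494 g 26.1 pz -0.0187
up t 8.21 tcp [0.4649 0.2019 0.184 ] F [ 0.15 -0.47 -0.96] w 0.0494 g 26.1 pz -0.0187
[ 0.6   0.76 -0.98  1.73 -0.17  1.12  0.29]
```

View pics/s1.png

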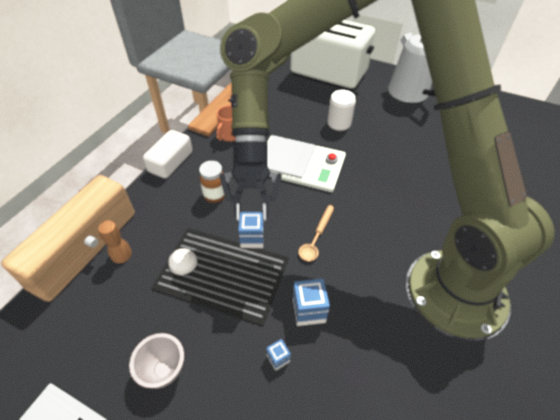

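The picture shows the tumbler held level, mouth down, at (250,230); nothing else moved. Next I turn it and lay it down.

```bash
cat >> h.py <<'E'
def lower(x,y,z0,z1,phi,th,s,lim=2.5):
    """step down until the contact force changes by lim N"""
    ctrl.pause(.15); f0=np.array(get_state()["contact_force"])
    for z in np.arange(z0,z1-1e-6,-.001):
        line([x,y,z],phi,th,s,0,.02); f=np.array(get_state()["contact_force"])-f0
        if f[2]>lim: break
    print("lowered to",round(z,4),"dF",f.round(2)); return z
E
python3 - <<'E'
from h import *
S=-1
go([.51,.08,.2],104,0,S)
go([.53,0,.17],90,-45,S); print(np.round(get_state()["qpos"],2)); rep("rot")
line([.53,0,.031],90,-45,S,0,.12); rep("low")
lower(.53,0,.030,.020,90,-45,S); rep("down")
im,d=vision.grab_frame("side"); cv2.imwrite("pics/s2.png",im[130:330,150:400].repeat(3,0).repeat(3,1))
E
```

```text
[-0.32  0.63 -0.3   1.78  0.8   1.4  -1.02]
rot t 9.64 tcp [ 0.5291 -0.0142  0.1546] F [-0.07 -0.77 -0.97] w 0.0493 g 26.4 pz -0.0187
low t 10.95 tcp [ 0.5304 -0.0131  0.0184] F [ 0.06 -0.   -1.07] w 0.0494 g 26.4 pz -0.0187
lowered to 0.025 dF [-0.9   1.65  7.58]
down t 12.6 tcp [ 0.5301 -0.0132  0.0128] F [-0.39  2.56  6.18] w 0.0495 g 27.1 pz -0.0187
```

View pics/s2.png

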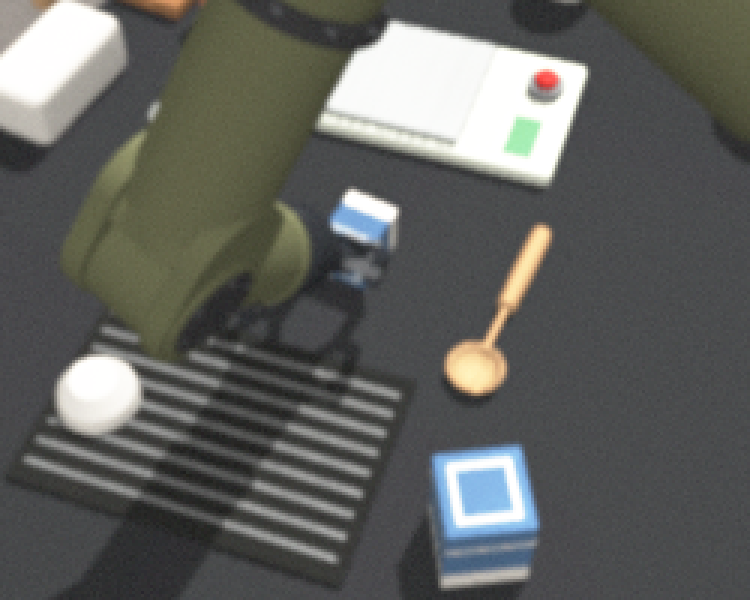

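The tumbler lies on its side at crop (360,225), rim towards the scale, and touched down at the expected height. Now I release it, back off and measure.

Run:
```python
from h import *
S=-1
ctrl.ungrasp(); ctrl.pause(.2); rep("open")
line([.53,0,.025],90,-45,S,.12,.15)
go([.50,.06,.25],90,0,S)
go([.53,0,.025],90,45,S,.16); rep("pre")
for n in("top","side"):
    im,d=vision.grab_frame(n); P=cloud(n,d); cv2.imwrite(f"pics/{n}3.png",im)
    for r in models.masks_of(n,"tumbler"):
        print(n,round(r["p"],2),np.round(r["point"]))
    m=(P[...,2]>.035)&(P[...,2]<.065)&(abs(P[...,0]-.53)<.06)&(abs(P[...,1])<.06)
    Q=P[m]; print(n,len(Q),Q.mean(0) if len(Q) else 0, cv2.minAreaRect(Q[:,:2].astype(np.float32)*1000) if len(Q)>5 else 0)
cv2.imwrite("pics/b3.png",np.hstack([cv2.resize(cv2.imread(f"pics/{n}3.png"),(400,300)) for n in("top","side")]))
```

```text
open t 13.3 tcp [ 0.53   -0.0133  0.0117] F [ 0.08 -0.69  0.26] w 0.0851 g 0.0 pz -0.0187
pre t 16.02 tcp [ 0.5298 -0.0973  0.1239] F [0.06 0.13 1.17] w 0.0854 g 0.0 pz -0.0187
top 0.84 [194. 281.]
top 0.78 [271. 204.]
top 0.74 [149. 272.]
top 374 [0.53053625 0.00061351 0.04983119] ((530.33203125, 0.4650993347167969), (49.55047607421875, 64.63505554199219), 0.8785033226013184)
side 0.95 [277. 354.]
side 0.76 [312. 303.]
side 0.72 [268. 211.]
side 391 [0.5273756  0.00525102 0.04734553] ((528.9830932617188, 1.28753662109375), (51.02149200439453, 67.57667541503906), 0.19922208786010742)
```

View pics/b3.png

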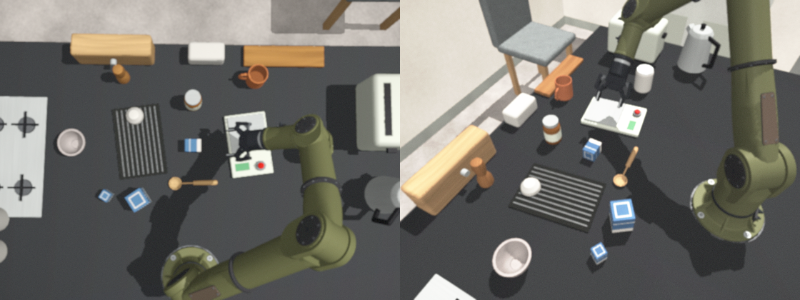

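The tumbler lies at (0.530, 0.000), unmoved by the release, at composite pixels (192,145) top and (593,150) side. Next I take it again and set it on the pan.

Run:
```python
from h import *
S=-1; G=[.53,0.0005,.025]
line(G,90,45,S,0,.12); rep("at")
ctrl.close_gripper(25); ctrl.pause(.3); rep("closed")
line(np.add(G,[0,0,.01]),90,45,S,0,.05); rep("lift")
line(np.add(G,[0,0,.18]),90,45,S,0,.15)
go([.55,-.1,.23],94,0,S)
go([.585,-.2242,.2],98,-45,S); rep("rot"); print(np.round(get_state()["qpos"],2))
line([.585,-.2242,.068],98,-45,S,0,.1); rep("low")
lower(.585,-.2242,.066,.056,98,-45,S,2.); rep("down")
im,d=vision.grab_frame("side"); cv2.imwrite("pics/s4.png",im[80:280,180:430].repeat(3,0).repeat(3,1))
```

```text
at t 17.71 tcp [0.5304 0.013  0.012 ] F [ 0.26 -0.11 -0.89] w 0.0853 g 0.0 pz -0.0187
closed t 18.43 tcp [0.5302 0.0134 0.012 ] F [-1.3  -4.3   5.06] w 0.0496 g 26.2 pz -0.0187
lift t 18.77 tcp [0.5301 0.0138 0.022 ] F [-1.04  0.42 -1.45] w 0.049 g 26.1 pz -0.0187
rot t 21.5 tcp [ 0.5851 -0.2386  0.1851] F [ 0.24 -0.93 -1.56] w 0.0494 g 26.4 pz -0.0187
[-0.07  0.52 -0.07  1.87  1.    1.05 -0.66]
low t 22.97 tcp [ 0.5871 -0.2374  0.0554] F [-0.43  1.02 -2.  ] w 0.0498 g 26.4 pz -0.0187
lowered to 0.06 dF [-1.94  1.4   5.27]
down t 24.87 tcp [ 0.587  -0.2373  0.0472] F [-1.85  1.58  3.22] w 0.0494 g 26.9 pz -0.0187
```

View pics/s4.png

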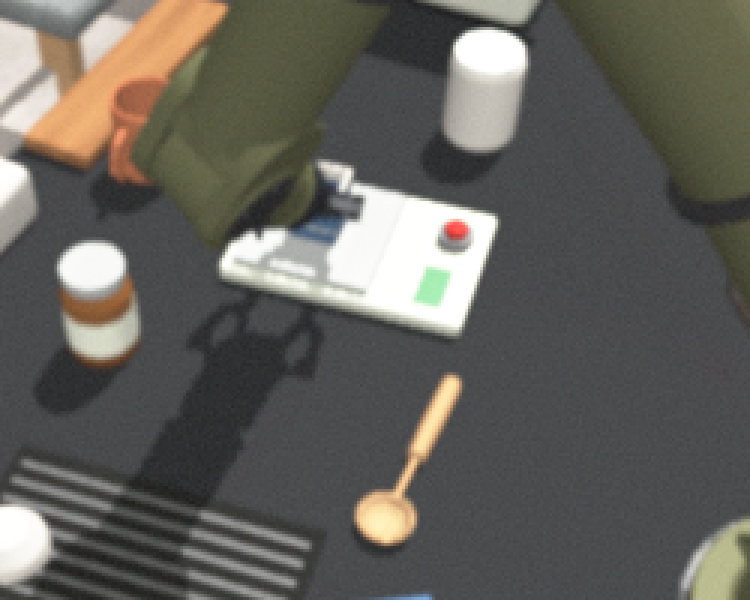

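The tumbler stands rim up on the pan at crop (325,200), with light contact at the nominal height. Next I release it, retreat and check.

Run:
```python
from h import *
S=-1
ctrl.ungrasp(); ctrl.pause(.2); rep("open")
line([.585,-.2242,.06],98,-45,S,.13,.15)
go([.48,-.15,.3],98,0,S); ctrl.close_gripper(25)
for n in("top","side"):
    im,d=vision.grab_frame(n); P=cloud(n,d); cv2.imwrite(f"pics/{n}5.png",im)
    m=(P[...,2]>.08)&(P[...,2]<.105)&(abs(P[...,0]-.585)<.06)&(abs(P[...,1]+.224)<.06)
    Q=P[m]; print(n,len(Q),Q.mean(0) if len(Q) else 0, cv2.minAreaRect(Q[:,:2].astype(np.float32)*1000) if len(Q)>5 else 0)
    print([(round(r["p"],2),np.round(r["point"])) for r in models.recognise(n,"tare_top")])
    q=im.astype(int); red=(q[...,2]>130)&(q[...,1]<90)&(abs(P[...,0]-.45)<.03)&(abs(P[...,1]+.275)<.03); 
    if red.any(): print("red",red.sum(),P[red].min(0),P[red].max(0),np.median(P[red],0))
cv2.imwrite("pics/b5.png",np.hstack([cv2.resize(cv2.imread(f"pics/{n}5.png"),(400,300)) for n in("top","side")]))
rep()
```

```text
open t 25.57 tcp [ 0.5868 -0.2373  0.0467] F [0.12 0.16 0.76] w 0.0855 g 0.0 pz -0.0187
top 0 0 0
[(0.68, array([187., 161.]))]
side 157 [ 0.58436433 -0.22199038  0.08779678] ((584.3140258789062, -223.14500427246094), (50.468658447265625, 56.0361213684082), 10.249654769897461)
[(0.74, array([214., 180.])), (0.41, array([304., 162.])), (0.37, array([288., 150.]))]
red 17 [ 0.44264467 -0.27610183  0.03022909] [ 0.45855365 -0.26547145  0.04316254] [ 0.45052121 -0.27029321  0.03777927]
 t 28.64 tcp [ 0.48   -0.15    0.2813] F [ 0.91 -0.68 -0.78] w -0.0001 g 0.0 pz -0.0187
```

View pics/b5.png

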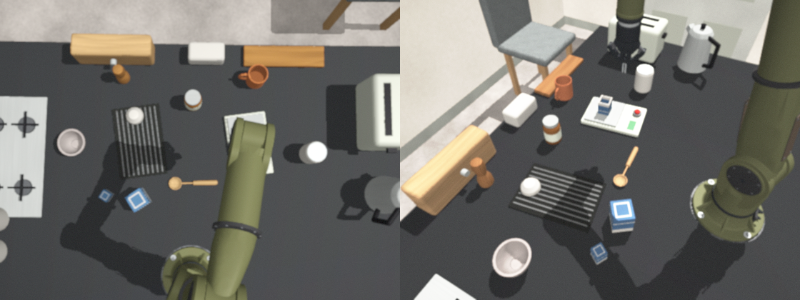

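The tumbler stands centred on the pan at (0.584, -0.223), composite (605,103). Next I press the button.

Run:
```python
from h import *
x,y=.452,-.277; q=tool(98,0,-1)[0]
ctrl.movep([x,y,.12],q); ctrl.movel([x,y,.048],max_speed=.1); ctrl.pause(.2)
f0=get_state()["contact_force"][2]
for z in np.arange(.045,.024,-.001):
    ctrl.movel([x,y,z],max_speed=.02); s=get_state(); f=s["contact_force"][2]-f0
    print(round(z,3),np.round(s["tcp_pos"][2],4),round(f,2))
    if f>11: break
ctrl.pause(.3); rep("pressed")
ctrl.movel([x,y,.06],max_speed=.05); ctrl.movel([x,y,.2]); ctrl.pause(.3)
im,d=vision.grab_frame("side"); P=cloud("side",d); cv2.imwrite("pics/s6.png",im)
m=(P[...,2]>.08)&(P[...,2]<.105)&(abs(P[...,0]-.585)<.06)&(abs(P[...,1]+.224)<.06); print(m.sum(),P[m].mean(0))
q=im.astype(int); red=(q[...,2]>130)&(q[...,1]<90)&(abs(P[...,0]-.45)<.03)&(abs(P[...,1]+.275)<.03); print("red",red.sum(),np.median(P[red],0)); rep()
```

```text
0.045 0.0449 -0.06
0.044 0.0439 0.39
0.043 0.0429 0.92
0.042 0.0419 0.1
0.041 0.0409 0.54
0.04 0.0399 0.24
0.039 0.039 0.96
0.038 0.0379 0.42
0.037 0.037 1.36
0.036 0.0359 0.85
0.035 0.0349 -0.14
0.034 0.034 1.2
0.033 0.033 1.26
0.032 0.0319 0.25
0.031 0.0309 -0.73
0.03 0.0299 1.77
0.029 0.0289 0.36
0.028 0.0279 0.27
0.027 0.0269 0.93
0.026 0.0259 0.4
0.025 0.0249 0.53
pressed t 36.15 tcp [ 0.452 -0.277  0.025] F [ 0.77  0.62 -0.16] w 0.0 g 0.0 pz -0.0187
153 [ 0.58425902 -0.22312219  0.08757543]
red 17 [ 0.45026099 -0.27068384  0.03837376]
 t 38.43 tcp [ 0.4519 -0.2769  0.1996] F [ 0.23 -0.24 -0.09] w -0.0 g 0.0 pz -0.0187
```

No force was felt down to 0.025, so I'll lower there again and look.

Run:
```python
from h import *
a=np.load("/tmp/side0.npz")["im"]
ctrl.movel([.452,-.277,.04],max_speed=.12); b,d=vision.grab_frame("side")
ctrl.movel([.452,-.277,.026],max_speed=.05); c,d=vision.grab_frame("side"); rep()
k=lambda i:cv2.resize(i[120:190,290:370],None,fx=4.9,fy=6.5,interpolation=cv2.INTER_CUBIC)[:, :390]
cv2.imwrite("pics/s7.png",np.hstack([k(b),k(c)]))
for r in models.masks_of("side","tare_top"): print(round(r["p"],2),np.round(r["point"]))
```

```text
t 40.45 tcp [ 0.4519 -0.2769  0.0258] F [-0.13  0.02  0.4 ] w 0.0 g 0.0 pz -0.0187
0.5 [333. 157.]
```

View pics/s7.png

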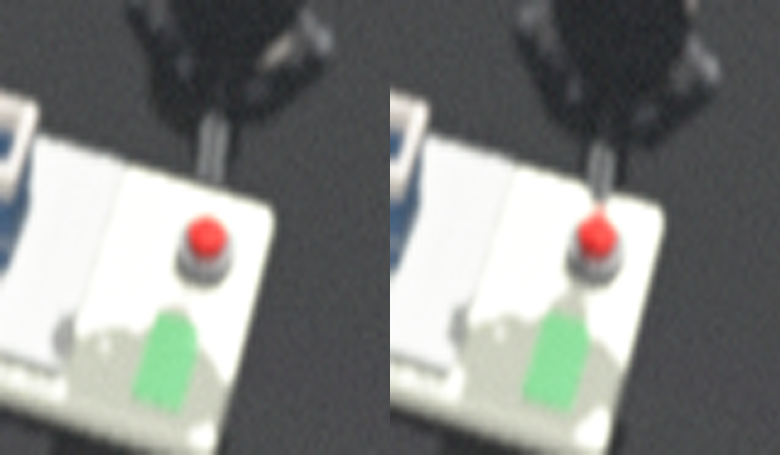

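Run:
```python
from h import *
c=vision.camera_info("side")
pts=np.array([[.452,-.277,z] for z in(.026,.04,.046,.056)]+[[.452,-.277-k,.026] for k in(.01,.02)])
u=cv2.projectPoints(pts,cv2.Rodrigues(np.array(c["R"]))[0],np.array(c["t"]),np.array(c["mtx"]),np.array(c["dist_coeffs"]))[0][:,0]
print(u.round(1), "crop:",((u-[290,120])*[4.9,6.5]).round())
im,d=vision.grab_frame("side");P=cloud("side",d)
for r in range(148,162): print(r,[(P[r,q]*1000).round().tolist() for q in(331,333)],im[r,332])
```

```text
[[331.  158.1]
 [331.5 154.9]
 [331.7 153.5]
 [332.1 151.1]
 [332.2 156.2]
 [333.4 154.3]] crop: [[201. 248.]
 [203. 227.]
 [204. 218.]
 [206. 202.]
 [207. 235.]
 [213. 223.]]
148 [[454.0, -266.0, 77.0], [448.0, -269.0, 77.0]] [114 115 113]
149 [[453.0, -267.0, 73.0], [447.0, -268.0, 74.0]] [120 120 118]
150 [[454.0, -269.0, 67.0], [447.0, -269.0, 69.0]] [150 158 160]
151 [[466.0, -313.0, 21.0], [461.0, -317.0, 20.0]] [197 210 232]
152 [[458.0, -288.0, 41.0], [452.0, -290.0, 41.0]] [193 208 252]
153 [[457.0, -284.0, 40.0], [451.0, -286.0, 41.0]] [139 146 253]
154 [[454.0, -277.0, 43.0], [449.0, -281.0, 41.0]] [ 92  97 254]
155 [[452.0, -273.0, 43.0], [448.0, -280.0, 39.0]] [ 86  92 254]
156 [[451.0, -271.0, 40.0], [446.0, -275.0, 40.0]] [ 84  89 254]
157 [[450.0, -269.0, 38.0], [444.0, -269.0, 41.0]] [ 67  74 244]
158 [[449.0, -266.0, 37.0], [443.0, -268.0, 39.0]] [ 59  62 205]
159 [[449.0, -267.0, 32.0], [443.0, -270.0, 32.0]] [ 90  94 171]
160 [[449.0, -268.0, 27.0], [442.0, -269.0, 29.0]] [133 132 160]
161 [[446.0, -261.0, 29.0], [441.0, -267.0, 27.0]] [143 144 150]
```

The image and depth put the shut fingertips at z≈0.065 while the reported TCP is 0.026, so they are still above the button. I'll keep stepping down under the force guard.

Run:
```python
from h import *
x,y=.452,-.277
ctrl.pause(.1); f0=np.mean([(ctrl.pause(.02),get_state()["contact_force"][2])[1] for _ in range(5)])
for z in np.arange(.025,-.012,-.001):
    ctrl.movel([x,y,z],max_speed=.03); s=get_state(); f=s["contact_force"][2]-f0
    print(round(z,3),np.round(s["tcp_pos"][2],4),round(f,2),end="; ")
    if f>9: break
rep()
im,d=vision.grab_frame("side");P=cloud("side",d)
cv2.imwrite("pics/s8.png",cv2.resize(im[110:190,280:380],None,fx=6,fy=6,interpolation=cv2.INTER_CUBIC))
```

```text
0.025 0.025 -0.54; 0.024 0.0239 0.98; 0.023 0.0229 -0.35; 0.022 0.0219 0.9; 0.021 0.0209 -0.08; 0.02 0.0199 -0.19; 0.019 0.0189 0.06; 0.018 0.0179 -0.15; 0.017 0.0169 0.18; 0.016 0.0159 0.05; 0.015 0.015 0.53; 0.014 0.0139 0.15; 0.013 0.0129 0.16; 0.012 0.0119 0.11; 0.011 0.0109 0.79; 0.01 0.0099 0.28; 0.009 0.0089 -0.06; 0.008 0.0079 0.75; 0.007 0.0069 0.54; 0.006 0.0059 -0.11; 0.005 0.0049 0.39; 0.004 0.0039 0.02; 0.003 0.0029 1.02; 0.002 0.0021 1.32; 0.001 0.001 2.61; -0.0 0.0 3.15; -0.001 -0.001 3.34; -0.002 -0.002 4.87; -0.003 -0.003 4.61; -0.004 -0.0034 11.56;  t 48.23 tcp [ 0.4521 -0.277  -0.0034] F [-1.64  1.85 11.4 ] w 0.0001 g 5.6 pz -0.0187
```

View pics/s8.png

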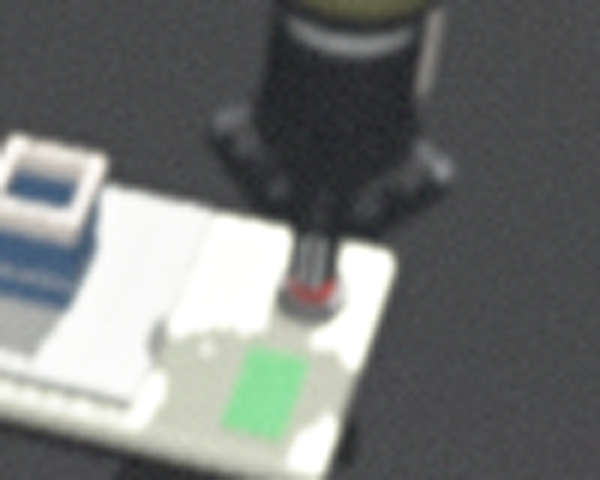

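The button is fully down: the force rose along the spring to about 5 N over 6 mm, then hit the hard stop (fingertips on red at (313,290)). Now I lift off, verify and hand in.

Run:
```python
from h import *
x,y=.452,-.277
ctrl.movel([x,y,.03],max_speed=.05); ctrl.movel([x,y,.16]); ctrl.pause(.5)
im,d=vision.grab_frame("side");P=cloud("side",d)
m=(P[...,2]>.08)&(P[...,2]<.105)&(abs(P[...,0]-.585)<.06)&(abs(P[...,1]+.224)<.06); print(m.sum(),P[m].mean(0))
q=im.astype(int); red=(q[...,2]>130)&(q[...,1]<90)&(abs(P[...,0]-.45)<.03)&(abs(P[...,1]+.275)<.03); print("red",red.sum(),np.median(P[red],0)); rep()
print(ticket.close_job())
```

```text
155 [ 0.58465206 -0.22330981  0.0876823 ]
red 16 [ 0.45183642 -0.26973348  0.0377223 ]
 t 50.68 tcp [ 0.452 -0.277  0.16 ] F [0.26 0.61 0.2 ] w 0.0001 g 0.0 pz -0.0187
the job is handed in; nothing more can be done
None
```

The job is handed in at about 51 s: the tumbler was laid on its side and released, then stood mouth up in the middle of the pan, and the tare button was pressed fully down and came back up.

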